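# Load a ribbon reel on the dispenser and lock it with an R-clip

### The arm

A 7-joint arm with a two-finger parallel gripper is mounted at the origin on a cart in front of the work surface, level with it; the furniture and walls round the work are solid. World frame = base frame: x ahead of the robot, y to its left, z up, the work surface at z = 0. Lengths are in m, angles in rad, forces in N, time in s.
With the tool pointing down it reaches from about 0.4 to 0.875 m from the base axis. Payload 4.4 kg.
Tool frame: the origin (TCP) lies midway between the tips of the shut fingers; the grasp point (between the pads) lies 19 mm behind it; z points along the fingers, y is the line along which they close (so a half turn about z gives the same grasp; the last joint's range is limited). The gripper opens to 85 mm and grips with 20 to 120 N. Pads are 22 mm wide; open, the fingers measure 114 mm over their backs; the gripper's body (76 mm by 85 mm) begins 54 mm behind the grasp point. The pads swing forward as they close: fully open they stand 13 mm farther back than shut.
Start: joints at [-1.223, 0.628, 0.038, 1.517, -0.027, 0.996, -0.02], TCP at [0.261, 0.595, 0.231] pointing down, gripper open.
Joint ranges: [-3.06, 3.06], [-0.37, 2.12], [-1.25, 1.32], [0.18, 2.47], [-1.1, 4.24], [0.23, 1.98], [-2.94, 2.94]. Speed limits (rad/s): [2.57, 2.57, 3.14, 3.14, 3.14, 3.14, 3.14].

### API

Orientations are given as a unit quaternion [x, y, z, w].
In Python, from rig import robot, grab_frame, camera_info gives the robot as it stands.
- The arm moves only by the tool send_rows, never from a script. Its argument "targets" is a list of rows, each a list of 4 numbers: the shift along the tool's x, y, z in cm, then the turn about the tool's z in degrees. In form: [[x, y, z, roll], ...]. A call has 1 to 5 rows; each row is the pose to reach, as a shift and turn from the pose commanded when the call began, along the tool's axes at that moment; what a row does not reach only later rows make up. A row lasts 1/10 s, in which the tool goes at most 50 mm and 8.59 degrees, less where a joint would pass 70% of its speed; a pose out of reach is approached as far as the arm can. A call with a gripper value outside its range is refused whole. "jaw" is the finger opening in cm, from 0 to 8.54, set as the call begins (left out, the last holds). The fingers move at their own pace and stop on an object; the grip force is fixed at half the most. Time passes only in rows, so rows that repeat a pose let the fingers close. It gives the time, the measured TCP pose, the force, the opening and the grip force at its end, in the units of the state.
- robot.state(): the state, without advancing time (a new reading comes with each control period).
- grab_frame(name): name is "scene" or "side" or "wrist"; returns the picture (384x512x3 uint8, red, green, blue); there is no depth.
- camera_info(name): a dict with "fx", "fy", "cx", "cy" (pixels), "R" (3x3) and "t" (3): a world point X has camera coordinates R X + t; the wrist camera has in their place "tool_from_camera" (4x4, takes a point from camera to tool coordinates, whose origin is the TCP and whose axes are the flange's). Camera axes: x right, y down, z forward; pixel columns grow to the right and rows downward; lengths in m; the calibration is good to about 2 mm. A picture is of the moment at which its call begins: read the wrist's pose just before it. camera_info takes no time and is no camera call.
- robot.sign_off(): hands the job in; it is judged then, once.
The state is a dict: "clock": time; "joint_pos": joint angles; "qvel": joint speeds; "joint_torque": joint torques, N m; "tcp_pos": TCP position; "ee_rot": TCP orientation; "wrist_force": force on the tool from outside, world axes, zero at the start; "torque": the same for the moment, N m; "finger_gap": opening from 0.0 (shut) to 1.0 (fully open); "grip_force": force on a finger pad.
Only numpy, scipy, OpenCV 4.12 (cv2) and the standard library are available. Lean on these libraries where they do the work, as an engineer would, in place of code of your own. Each camera call takes 0.05 s, during which the arm holds its last target. There are 200 camera calls.

### The job

Load the ribbon dispenser: stand the loose full reel of ribbon on the upright spindle so that it rests on the black disc, then lock it on with the R-clip. Feel gently for the spindle's cross hole above the reel, push the clip's straight leg through it and keep pushing until the bow has sprung over the spindle and hugs it; a leg rammed against the spindle gets bent. Let go, and leave the other things on the worktop where they are.

Things in the scene. Friction and masses are not known exactly. Their poses are not given: they have to be found in the camera images.
- stand: ribbon dispenser, fixed: round grey foot 112 mm wide, black disc 52 mm wide (top at 23 mm), upright steel spindle 16 mm thick. Origin: foot's centre, underside, on the spindle's axis; z up, small black thumbscrew towards -y. A 6 mm cross hole runs through the spindle along x, open at both ends, its axis 79 to 103 mm up as the last user set it: not measured, find it by feel. Spindle top 18 mm above it
- reel_center (a point): centre, half-way up, of the full reel of pale ribbon standing upright on the worktop: 62 mm wide, 50 mm tall, round, black flanges flush with the ribbon, bore 24 mm right through; 0.08 to 0.17 kg. Once loaded this point lies 48 mm above the foot's underside and the reel's top at 73 mm. z along the bore
- clip_eye (a point): centre of the R-clip's oval eye (40 g, 4 mm steel wire, lying flat). The eye is two turns: 36 mm long in x, 18 mm wide in y, 8.2 mm tall, straight sides 18 mm long to pinch. The straight leg runs along +x, its axis 7 mm to the eye's -y side and 2.2 mm below this point, round tip 73 mm ahead. The bow leaves on the +y side, dips, and flares to 72 mm ahead. z up
- clip_seat (a point): point on the axis of the clip's straight leg, 50 mm ahead of the eye's centre in x, that comes to the spindle's axis when the clip is home; axes as clip_eye
- clip_bow (a joint): spread of the clip's sprung bow (rad): 0 at rest, about 0.06 while it rides over the spindle, about 0.01 when it hugs it. From 18 mm short of home, pushing takes 3 to 8 N until the bow's bump has passed the spindle's middle; in the last 6 mm the clip pulls itself in with about 5 N, then meets a firm stop; pushed on hard it jumps past home
- tape: roll of masking tape lying flat, 93 mm wide, 24 mm tall, bystander; origin at its underside's centre
- stapler: red and black stapler, 34 x 135 x 46 mm, bystander; origin at its underside's centre
- weight: silver foil balloon weight, 45 mm wide, 46 mm tall, bystander; origin at its underside's centre
There are look-alikes about, which are no part of the job. Leave any green or orange look-alike of the part that bears reel_center alone.

How it is judged:
On the way, in this order (a step that is already met when the one before it is completed fails the run):
1. the reel rests on the disc, on the spindle (horizontal distance between reel_center and stand below 0.006 m and z of reel_center in the frame of stand between 0.045 and 0.051 m), for 0.2 s.
2. the clip's leg is through the spindle (horizontal distance between clip_seat and stand below 0.009 m and z of clip_seat in the frame of stand between 0.075 and 0.107 m), for 0.05 s.
At the end, for the whole second after the job is handed in: the reel is on the spindle, on the disc; the clip's leg is through the cross hole with the seat point within 4 mm of the spindle's axis, the leg along the hole within 0.25 rad, the bow sprung back (0.002 to 0.03 rad) and hugging the spindle; all let go and at rest (horizontal distance between clip_seat and stand below 0.004 m and z of clip_seat in the frame of stand between 0.075 and 0.107 m and angle between the x axis of clip_eye and the x axis of stand, either way round below 0.25 rad and value of joint clip_bow between 0.002 and 0.03 rad and horizontal distance between reel_center and stand below 0.006 m and z of reel_center in the frame of stand below 0.053 m and linear speed of clip below 0.03 m/s); the robot touches nothing.
It fails at once if the tip of the clip's leg is rammed against the dispenser (contact force between clip_tip and stand above 25 N).
It fails at once if a bystander is pushed away (distance of any of tape, stapler, weight from where it was at the start of the episode above 0.02 m).
It also fails if it takes over 72 s, if anything falls off the work surface, if the arm or the gripper's body presses on something with over 40 N, if the wrist force passes 120 N, or if a joint passes its speed limit or range.

## Working session

There is one attempt and no reset: what is moved stays moved. The work goes in short steps, Python scripts to look and compute and a tool call to move; the robot and the scene stay as the last step left them, time stands still between calls to the robot, and variables do not carry over. Pictures are saved under pics/ and viewed, at most 10 in all, crops included, and the job is handed in when it is done.

Besides the shell and the picture viewer there is one more tool, called after "Request:" as a command line: name --pt "numbers of a row" for each row, then --argument value for the rest. send_rows: Moves the arm, as the interface text tells. Its arguments: {"type":"object","properties":{"targets":{"type":"array","items":{"type":"array","items":{"type":"number"}}},"jaw":{"type":"number"}},"required":["targets"]}

```bash
ls; mkdir -p pics
cat > h.py <<'E'
import numpy as np, cv2
from rig import robot, grab_frame, camera_info
from scipy.spatial.transform import Rotation as Ro
def snap(n,f):
    im=grab_frame(n); cv2.imwrite(f'pics/{f}.png',im[:,:,::-1]); return im
def cam(n,st=None):
    c=camera_info(n)
    if 'R' in c: R=np.array(c['R']);t=np.array(c['t'])
    else:
        st=st or robot.state(); T=np.eye(4);T[:3,:3]=Ro.from_quat(st['ee_rot']).as_matrix();T[:3,3]=st['tcp_pos']
        M=np.linalg.inv(T@np.array(c['tool_from_camera']));R=M[:3,:3];t=M[:3,3]
    return c,R,t
def ray(C,u,v):
    c,R,t=C; d=R.T@np.array([(u-c['cx'])/c['fx'],(v-c['cy'])/c['fy'],1]); return -R.T@t,d
def onz(C,u,v,z):
    o,d=ray(C,u,v); return o+d*(z-o[2])/d[2]
def proj(C,X):
    c,R,t=C; p=R@np.array(X)+t; return np.array([c['fx']*p[0]/p[2]+c['cx'],c['fy']*p[1]/p[2]+c['cy']])
E
python3 - <<'E'
from h import *
print(robot.state())
a=snap('scene','scene0');b=snap('side','side0');c=snap('wrist','w0')
cv2.imwrite('pics/all.png',cv2.resize(np.hstack([a,b]),(800,300))[:,:,::-1])
for n in('scene','side','wrist'):
    C=cam(n);print(n,-C[1].T@C[2],C[1][2],C[0]['fx'])
print(camera_info('wrist'))
E
```

```text
pics
{'clock': 0.0, 'joint_pos': array([-1.22278329,  0.62932005,  0.03842812,  1.51837884, -0.02698815,
        0.99630271, -0.01999071]), 'qvel': array([-0.00010123,  0.00099174,  0.00030417, -0.00022453, -0.00186539,
       -0.00068354,  0.00016011]), 'joint_torque': array([ 1.08665154e-03, -5.63397431e+01,  1.22664135e+00, -1.93442971e+01,
        1.10353640e-02,  1.06535133e-02,  1.37631875e-05]), 'tcp_pos': array([0.26108319, 0.59457258, 0.23040228]), 'ee_rot': array([ 2.05420233e-01,  9.78673405e-01, -9.28052659e-04, -1.81667890e-04]), 'wrist_force': array([-0.26633021,  0.47478504,  0.53560093]), 'torque': array([-0.0532419 , -0.04735185,  0.03612412]), 'grip_force': 0.0, 'finger_gap': 0.9998038889414347}
scene [0.09355115 0.29929766 0.68017085] [ 0.57622615 -0.34058013 -0.7429459 ] 405.9235364779858
side [0.53907338 0.46194808 0.75496015] [ 0.04664591 -0.53941391 -0.84074776] 423.43181207057216
wrist [0.19487348 0.62430589 0.37181233] [ 0.26037059 -0.11633531 -0.95847444] 338.10346696619706
{'fx': 338.10346696619706, 'fy': 338.10346696619706, 'cx': 250.38444489030155, 'cy': 195.42657737954687, 'tool_from_camera': array([[-1.14018569e-03, -9.58488098e-01, -2.85130260e-01,
         7.25819021e-02],
       [ 9.99999347e-01, -1.06955839e-03, -4.03415497e-04,
         2.30695426e-04],
       [ 8.17054922e-05, -2.85130534e-01,  9.58488692e-01,
        -1.41233097e-01],
       [ 0.00000000e+00,  0.00000000e+00,  0.00000000e+00,
         1.00000000e+00]])}
```

View pics/scene0.png

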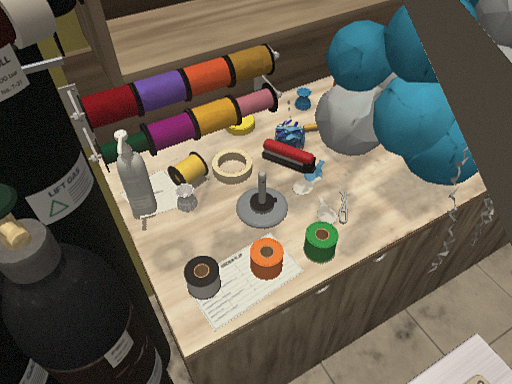

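View pics/side0.png

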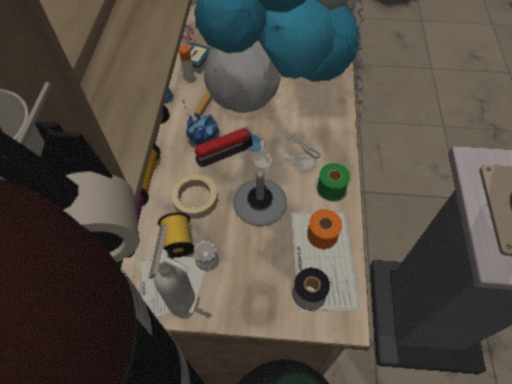

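Reel candidates in the scene view are the black/pale reel (202,277), orange (266,258), green (321,242) and the yellow one (188,168). The clip candidates are the wire at (344,208) and the clear and blue bits at (315,175) and (328,210). By the description I choose the reel at (202,277) and the wire clip. I'll check both in one close crop.

Run:
```python
from h import *
a=cv2.imread('pics/scene0.png');b=cv2.imread('pics/side0.png')
f=lambda i,u,v,w,h:cv2.resize(i[v:v+h,u:u+w],(400,300),interpolation=cv2.INTER_CUBIC)
cv2.imwrite('pics/c1.png',np.vstack([np.hstack([f(a,160,230,100,75),f(a,300,165,80,60)]),np.hstack([f(b,260,120,80,60),f(b,220,160,80,60)])]))
S=cam('scene');D=cam('side')
for n,s,d,z in [('reel',(202,270),(312,282),.05),('clip',(344,208),(302,145),.004),('foot',(262,208),(260,203),.005),('orange',(267,246),(325,217),.05),('tape',(232,162),(194,193),.024),('stap',(289,150),(223,142),.04),('yellow',(188,168),(176,236),.03),('green',(321,230),(334,172),.05),('weight',(186,190),(206,245),.046),('sptop',(262,174),(260,170),.11)]:
    print(n,onz(S,*s,z).round(3),onz(D,*d,z).round(3))
```

```text
reel [0.462 0.204 0.05 ] [0.467 0.203 0.05 ]
clip [ 0.474 -0.128  0.004] [ 0.488 -0.13   0.004]
foot [0.561 0.024 0.005] [0.57  0.028 0.005]
orange [0.448 0.079 0.05 ] [0.444 0.074 0.05 ]
tape [0.699 0.023 0.024] [0.704 0.026 0.024]
stap [ 0.654 -0.102  0.04 ] [ 0.659 -0.096  0.04 ]
yellow [0.726 0.12  0.03 ] [0.721 0.126 0.03 ]
green [ 0.428 -0.028  0.05 ] [ 0.425 -0.03   0.05 ]
weight [0.653 0.153 0.046] [0.659 0.147 0.046]
sptop [0.562 0.024 0.11 ] [0.571 0.018 0.11 ]
```

View pics/c1.png

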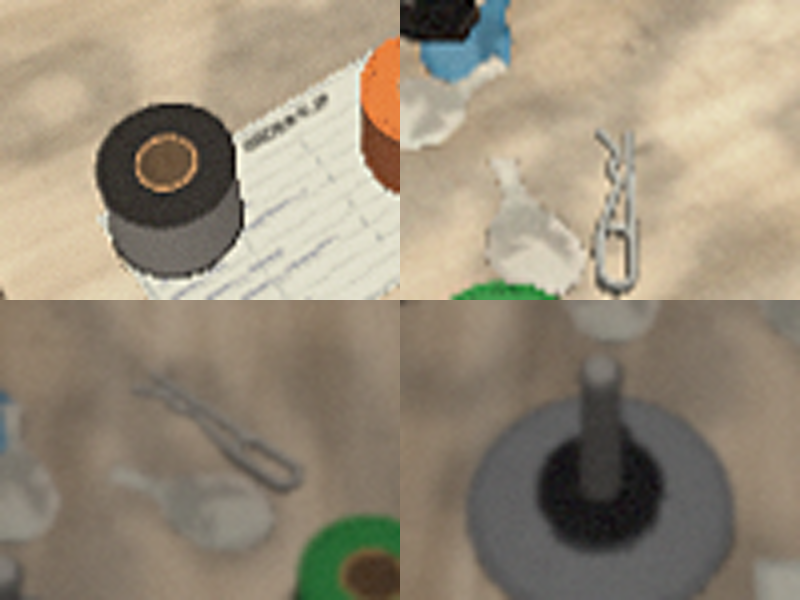

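The crop confirms the reel (black flange, pale side, scene 202,270) and the R-clip: eye at scene (343,217), leg tips at about (346,191), straight leg on the right. Next I check that the path from the start is free.

```bash
python3 - <<'E'
from h import *
S=cam('scene');D=cam('side')
for k in np.linspace(0,1,5):
    X=np.array([.261,.595,.23])*(1-k)+np.array([.463,.204,.2])*k
    print(X.round(3),[ (C[1]@X+C[2])[2].round(2) for C in(S,D)],proj(S,X).round(),proj(D,X).round())
E
python3 - <<'E'
import cv2
E
```

```text
[0.261 0.595 0.23 ] [np.float64(0.33), np.float64(0.36)] [-158.  558.] [575. 675.]
[0.312 0.497 0.223] [np.float64(0.4), np.float64(0.42)] [-26. 429.] [485. 521.]
[0.362 0.399 0.215] [np.float64(0.47), np.float64(0.48)] [ 67. 338.] [418. 406.]
[0.412 0.302 0.208] [np.float64(0.53), np.float64(0.54)] [137. 270.] [367. 317.]
[0.463 0.204 0.2  ] [np.float64(0.6), np.float64(0.6)] [191. 218.] [326. 246.]
```

View pics/w0.png

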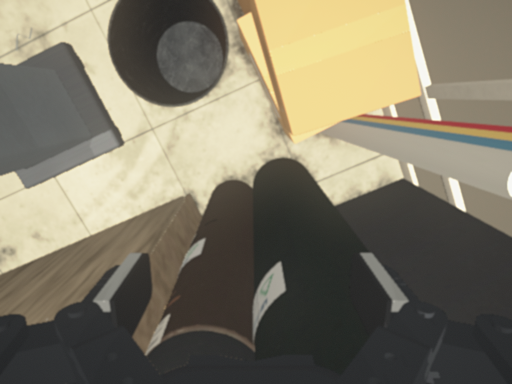

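Run:
```python
from h import *
S=cam('scene');D=cam('side')
def tri(p,q):
    o1,d1=ray(S,*p);o2,d2=ray(D,*q)
    A=np.c_[d1,-d2];k=np.linalg.lstsq(A,o2-o1,rcond=None)[0];P,Q=o1+k[0]*d1,o2+k[1]*d2
    return ((P+Q)/2).round(3),np.linalg.norm(P-Q).round(3)
print('greencap',tri((5,205),(285,375)),tri((10,190),(285,365)))
print('sptop',tri((262,174),(260,172)))
C=cam('wrist')
for p in [(200,335),(270,180),(230,185),(350,230)]: print(p,[onz(C,*p,z).round(2) for z in(0.1,0,-.3,-.7)])
for p in [(15,232),(60,262),(120,330),(30,350)]: print(p,[onz(S,*p,z).round(2) for z in(0.25,.1,0,-.3)])
for p in [(285,370)]: print(p,[onz(D,*p,z).round(2) for z in(0.25,.1,0,-.3)])
a=cv2.imread('pics/scene0.png');b=cv2.imread('pics/side0.png')
```

```text
greencap (array([0.515, 0.401, 0.304]), np.float64(0.017)) (array([0.518, 0.391, 0.319]), np.float64(0.01))
sptop (array([0.571, 0.018, 0.1  ]), np.float64(0.003))
(200, 335) [array([0.38, 0.49, 0.1 ]), array([0.44, 0.44, 0.  ]), array([ 0.64,  0.29, -0.3 ]), array([ 0.91,  0.1 , -0.7 ])]
(270, 180) [array([0.26, 0.61, 0.1 ]), array([0.29, 0.61, 0.  ]), array([ 0.36,  0.59, -0.3 ]), array([ 0.46,  0.57, -0.7 ])]
(230, 185) [array([0.25, 0.58, 0.1 ]), array([0.28, 0.56, 0.  ]), array([ 0.34,  0.51, -0.3 ]), array([ 0.43,  0.45, -0.7 ])]
(350, 230) [array([0.33, 0.66, 0.1 ]), array([0.38, 0.67, 0.  ]), array([ 0.53,  0.71, -0.3 ]), array([ 0.74,  0.76, -0.7 ])]
(15, 232) [array([0.52, 0.42, 0.25]), array([0.66, 0.46, 0.1 ]), array([0.76, 0.49, 0.  ]), array([ 1.06,  0.57, -0.3 ])]
(60, 262) [array([0.44, 0.38, 0.25]), array([0.56, 0.41, 0.1 ]), array([0.64, 0.42, 0.  ]), array([ 0.89,  0.48, -0.3 ])]
(120, 330) [array([0.32, 0.34, 0.25]), array([0.4 , 0.36, 0.1 ]), array([0.46, 0.37, 0.  ]), array([ 0.62,  0.39, -0.3 ])]
(30, 350) [array([0.35, 0.43, 0.25]), array([0.44, 0.47, 0.1 ]), array([0.5, 0.5, 0. ]), array([ 0.67,  0.59, -0.3 ])]
(285, 370) [array([0.52, 0.38, 0.25]), array([0.51, 0.36, 0.1 ]), array([0.5 , 0.34, 0.  ]), array([ 0.49,  0.29, -0.3 ])]
```

Request:
send_rows --pt "-10.5 -16.7 -7 0" --pt "-10.5 -16.7 -7 0" --pt "-10.5 -16.7 -7 0" --pt "-10.5 -16.7 -7 0" --pt "-10.5 -16.7 -7 0" --jaw 8.54

```text
clock: 0.65
tcp_pos: [0.2923, 0.3948, 0.303]
ee_rot: [0.208, 0.978, -0.0, 0.001]
wrist_force: [0.1, 0.4, 0.2]
finger_gap: 0.999
grip_force: 0.0
```

Request:
send_rows --pt "-9.7 -12.1 0 0" --pt "-9.7 -12.1 0 0" --pt "-9.7 -12.1 0 0" --pt "-9.7 -12.1 0 0" --pt "-14 -11.5 2 0"

```text
clock: 1.15
tcp_pos: [0.3704, 0.2404, 0.283]
ee_rot: [0.203, 0.979, 0.002, -0.0]
wrist_force: [0.9, 2.2, 0.1]
finger_gap: 1.001
grip_force: 0.0
```

Request:
send_rows --pt "-9.7 0.5 10 0" --pt "-9.7 0.5 10 0" --pt "-9.7 0.5 10 0" --pt "-9.7 0.5 10 0" --pt "-9.7 0.5 10 0"

```text
clock: 1.65
tcp_pos: [0.4626, 0.2046, 0.1803]
ee_rot: [0.206, 0.979, -0.001, -0.001]
wrist_force: [0.0, 0.5, 0.3]
finger_gap: 0.996
grip_force: 0.0
```

Run:
```python
from h import *
st=robot.state();im=snap('wrist','w1');C=cam('wrist',st)
print(proj(C,[.463,.204,.05]),proj(C,[.57,.022,.1]))
```

```text
[250.01606313 186.97114852] [101.98245741 400.93513162]
```

View pics/w1.png

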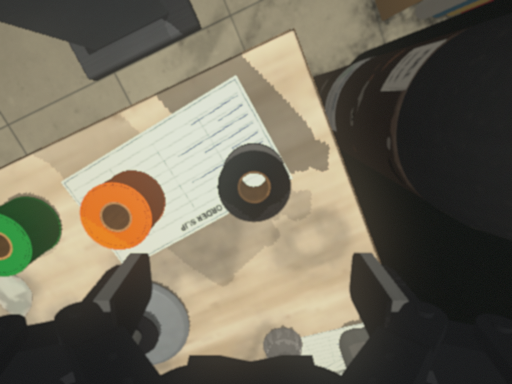

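The wrist view shows the reel's bore at (255,187), about 4 mm to the tool's +y side, so I shift 4 mm and descend.

Request:
send_rows --pt "0 0.4 4.5 0" --pt "0 0.4 9 0" --pt "0 0.4 13 0" --pt "0 0.4 16.4 0" --pt "0 0.4 16.4 0"

```text
clock: 2.2
tcp_pos: [0.4617, 0.2084, 0.0151]
ee_rot: [0.204, 0.979, -0.001, -0.003]
wrist_force: [-0.4, -0.9, 0.2]
finger_gap: 0.999
grip_force: 0.0
```

Request:
send_rows --pt "0 0 0 0" --pt "0 0 0 0" --pt "0 0 0 0" --pt "0 0 0 0" --pt "0 0 0 0" --jaw 5.0

```text
clock: 2.7
tcp_pos: [0.4658, 0.2089, 0.0202]
ee_rot: [0.205, 0.979, 0.001, 0.001]
wrist_force: [-1.3, 0.5, 7.0]
finger_gap: 0.704
grip_force: 65.5
```

Request:
send_rows --pt "0 0 -4 0" --pt "0 0 -8 0" --pt "0 0 -13 0" --pt "0 0 -18 0" --pt "-3 -2 -19 0"

```text
clock: 3.2
tcp_pos: [0.4852, 0.1837, 0.2147]
ee_rot: [0.201, 0.98, 0.005, 0.004]
wrist_force: [1.6, 0.7, -2.1]
finger_gap: 0.707
grip_force: 66.3
```

Request:
send_rows --pt "-4.4 -2.2 0 0" --pt "-8.8 -4.4 0 0" --pt "-13.2 -6.6 0 0" --pt "-17.6 -8.8 0 0" --pt "-22.1 -11.1 0 0"

```text
clock: 3.7
tcp_pos: [0.6427, -0.014, 0.2098]
ee_rot: [0.205, 0.979, 0.001, 0.001]
wrist_force: [1.7, 0.6, -2.0]
finger_gap: 0.704
grip_force: 66.2
```

Request:
send_rows --pt "0 0 0 0" --pt "0 0 0 0" --pt "0 0 0 0"

```text
clock: 4.0
tcp_pos: [0.6408, -0.0111, 0.2084]
ee_rot: [0.205, 0.979, 0.001, 0.0]
wrist_force: [-0.4, 1.0, -1.2]
finger_gap: 0.711
grip_force: 66.2
```

Run:
```python
from h import *
st=robot.state();im=snap('wrist','w2');C=cam('wrist',st)
print(st['tcp_pos'],st['ee_rot'],st['wrist_force'])
for X in [(.57,.02,.1),(.565,.025,.023)]: print(proj(C,X))
```

```text
[ 0.6408354  -0.01108669  0.20835041] [2.04755675e-01 9.78812795e-01 7.88323406e-04 6.71438710e-05] [-0.39359282  0.95560634 -1.23790701]
[249.96556567  87.79517735]
[252.74141664  81.948593  ]
```

View pics/w2.png

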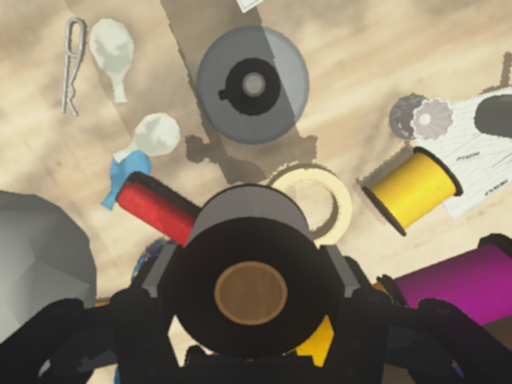

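Wrist view: spindle top at (254,85), thumbscrew at (222,95), held reel's bore at (251,293), clip at upper left with its eye near (77,35) and tips near (70,112).

Run:
```python
from h import *
im=cv2.imread('pics/w2.png');g=cv2.cvtColor(im,6)
from types import SimpleNamespace
st={'tcp_pos':[0.6408354,-0.01108669,0.20835041],'ee_rot':[.20475568,.9788128,.00079,.000067]}
C=cam('wrist',st)
def ell(mask,near):
    n,l,s,c=cv2.connectedComponentsWithStats(mask.astype(np.uint8));i=l[near[1],near[0]]
    if i==0: print('miss',near,g[near[1],near[0]]);return
    cs,_=cv2.findContours((l==i).astype(np.uint8),cv2.RETR_EXTERNAL,cv2.CHAIN_APPROX_NONE)
    e=cv2.fitEllipse(cv2.convexHull(max(cs,key=len)));print(near,s[i],np.round(e[0],1),np.round(e[1],1));return e[0]
hsv=cv2.cvtColor(im,cv2.COLOR_BGR2HSV)
b=ell((g>45),(250,293)); 
d=ell((g<60),(245,105))
s=ell((g>75),(254,85))
f=ell(((hsv[...,1]<50)&(g<160)&(g>50))|(g<60)&(np.indices(g.shape)[0]<150),(215,85))
# thumbscrew
# reel in tool coordinates
T=np.array(C[0]['tool_from_camera'])
def tool(u,v,zt):
    d_=T[:3,:3]@np.array([(u-C[0]['cx'])/C[0]['fx'],(v-C[0]['cy'])/C[0]['fy'],1]);o=T[:3,3];return o+d_*(zt-o[2])/d_[2]
print('reel tool',tool(*b,-.0325),tool(*b,-.030))
if d: print('disc',onz(C,*d,.023),'tool',tool(*d,.2084-.023))
if s: 
  for z in(.095,.1,.11): print('sp',z,onz(C,*s,z))
if f: print('foot',onz(C,*f,.008))
print('ts',onz(C,222,95,.035)-onz(C,254,85,.035))
for p in [(77,35),(70,112),(75,20),(66,110)]: print(p,onz(C,*p,.004).round(4))
```

```text
(250, 293) [ 214  261   74   65 3782] [250.4 292.6] [64.8 73.9]
(245, 105) [ 219   59   61   56 1951] [249.5  87.2] [55.2 61.1]
(254, 85) [243  72  22  24 423] [253.5  83.8] [22.5 23.6]
(215, 85) [ 195   24  114  122 9486] [251.8  84.6] [113.2 120.4]
reel tool [ 0.00302364  0.00015586 -0.0325    ] [ 0.00142438  0.00015424 -0.03      ]
disc [0.56801737 0.02045539 0.023     ] tool [ 0.0793205  -0.00058258  0.1854    ]
sp 0.095 [0.56838965 0.02343308 0.095     ]
sp 0.1 [0.56850705 0.02332636 0.1       ]
sp 0.11 [0.56874186 0.02311292 0.11      ]
foot [0.56646376 0.02354183 0.008     ]
ts [-0.00369225 -0.02951874  0.        ]
(77, 35) [ 0.4604 -0.1082  0.004 ]
(70, 112) [ 0.5175 -0.152   0.004 ]
(75, 20) [ 0.4488 -0.1032  0.004 ]
(66, 110) [ 0.5143 -0.1546  0.004 ]
```

Request:
send_rows --pt "4 0.1 0 0" --pt "7.8 0.2 0 0" --pt "7.8 0.2 4 0" --pt "7.8 0.2 8 0" --pt "7.8 0.2 8 0"

```text
clock: 4.55
tcp_pos: [0.5663, 0.0223, 0.1239]
ee_rot: [0.204, 0.979, -0.001, -0.005]
wrist_force: [-1.1, -0.4, -1.3]
finger_gap: 0.706
grip_force: 66.1
```

Request:
send_rows --pt "0 0 0 0" --pt "0 0 0.5 0" --pt "0 0 1 0" --pt "0 0 1.5 0" --pt "0 0 2 0"

```text
clock: 5.05
tcp_pos: [0.5712, 0.0203, 0.1074]
ee_rot: [0.206, 0.979, 0.0, 0.0]
wrist_force: [-1.2, -0.6, -1.3]
finger_gap: 0.704
grip_force: 66.4
```

Run:
```python
from h import *
s=robot.state();print(s['tcp_pos'],s['wrist_force'],s['clock'])
```

```text
[0.5711974  0.02030246 0.10738467] [-1.17509407 -0.5966465  -1.29050961] 5.05
```

Request:
send_rows --pt "0 0 0.6 0" --pt "0 0 1.2 0" --pt "0 0 1.8 0" --pt "0 0 2.4 0" --pt "0 0 2.4 0"

```text
clock: 5.55
tcp_pos: [0.5702, 0.0204, 0.0822]
ee_rot: [0.205, 0.979, -0.0, -0.001]
wrist_force: [-0.7, 0.1, -1.9]
finger_gap: 0.71
grip_force: 66.4
```

Run:
```python
from h import *
s=robot.state();print(s['tcp_pos'],s['wrist_force'])
a=snap('wrist','w3');b=snap('scene','s3')
cv2.imwrite('pics/c3.png',np.hstack([cv2.resize(a[200:384,150:350],(400,368)),cv2.resize(b[100:284,190:390],(400,368))])[:,:,::-1])
```

```text
[0.57018228 0.02037341 0.08222085] [-0.68615455  0.09541567 -1.92620428]
```

View pics/c3.png

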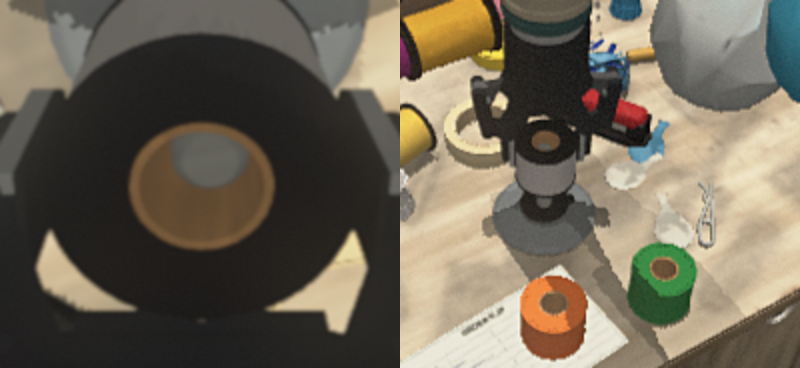

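The spindle top shows inside the bore (crop pixel (208,155)), slightly to one side but threaded. I go on down.

Request:
send_rows --pt "0 0 1 0" --pt "0 0 2 0" --pt "0 0 3 0" --pt "0 0 3.5 0" --pt "0 0 3.5 0"

```text
clock: 6.15
tcp_pos: [0.5701, 0.0203, 0.0471]
ee_rot: [0.205, 0.979, -0.0, -0.001]
wrist_force: [-0.4, 0.0, -1.3]
finger_gap: 0.705
grip_force: 66.4
```

Request:
send_rows --pt "0 0 0.2 0" --pt "0 0 0.4 0" --pt "0 0 0.4 0"

```text
clock: 6.45
tcp_pos: [0.5709, 0.0204, 0.0443]
ee_rot: [0.205, 0.979, 0.0, 0.0]
wrist_force: [0.1, 0.3, -0.5]
finger_gap: 0.708
grip_force: 66.4
```

Request:
send_rows --pt "0 0 0.2 0" --pt "0 0 0.3 0" --pt "0 0 0.3 0"

```text
clock: 6.75
tcp_pos: [0.5712, 0.0204, 0.0432]
ee_rot: [0.205, 0.979, 0.0, 0.001]
wrist_force: [-4.2, -1.1, 14.2]
finger_gap: 0.704
grip_force: 67.8
```

Request:
send_rows --pt "0 0 0 0" --pt "0 0 0 0" --pt "0 0 0 0" --pt "0 0 0 0" --jaw 8.4

```text
clock: 7.15
tcp_pos: [0.5709, 0.0205, 0.0411]
ee_rot: [0.205, 0.979, -0.0, -0.0]
wrist_force: [0.5, 0.1, -1.0]
finger_gap: 0.981
grip_force: 0.0
```

Request:
send_rows --pt "0 0 -4 0" --pt "0 0 -9 0" --pt "0 0 -14 0" --pt "0 0 -18 0" --pt "0 0 -18 0"

```text
clock: 7.65
tcp_pos: [0.5747, 0.0204, 0.2271]
ee_rot: [0.206, 0.979, 0.002, 0.006]
wrist_force: [0.5, -0.0, -0.4]
finger_gap: 0.985
grip_force: 0.0
```

Request:
send_rows --pt "1.3 -4.2 0 4" --pt "2.5 -8.2 0 8" --pt "3.8 -12.3 2 12" --pt "5 -16.2 4 14.3" --pt "5 -16.2 5 14.3" --jaw 4.0

```text
clock: 8.15
tcp_pos: [0.4542, -0.1121, 0.1697]
ee_rot: [0.33, 0.944, -0.002, -0.003]
wrist_force: [-0.0, -1.1, 0.2]
finger_gap: 0.468
grip_force: 0.0
```

Request:
send_rows --pt "0 0 0 0" --pt "0 0 0 0"

```text
clock: 8.35
tcp_pos: [0.4609, -0.107, 0.1712]
ee_rot: [0.325, 0.946, 0.0, 0.0]
wrist_force: [1.4, -0.7, -0.1]
finger_gap: 0.465
grip_force: 0.0
```

Run:
```python
from h import *
s=robot.state();im=snap('wrist','w4');print(s['tcp_pos'],s['ee_rot'],s['finger_gap'])
C=cam('wrist',s);print(proj(C,[.46,-.108,.004]))
cv2.imwrite('pics/c4.png',cv2.resize(im[70:320,120:420],(780,650)[:2] if 0 else (720,600),interpolation=cv2.INTER_CUBIC)[:,:,::-1])
```

```text
[ 0.46086902 -0.10695577  0.17115597] [3.24940354e-01 9.45734466e-01 2.84828269e-04 6.24052359e-05] 0.46530730250221014
[248.71178901 175.81653494]
```

View pics/c4.png

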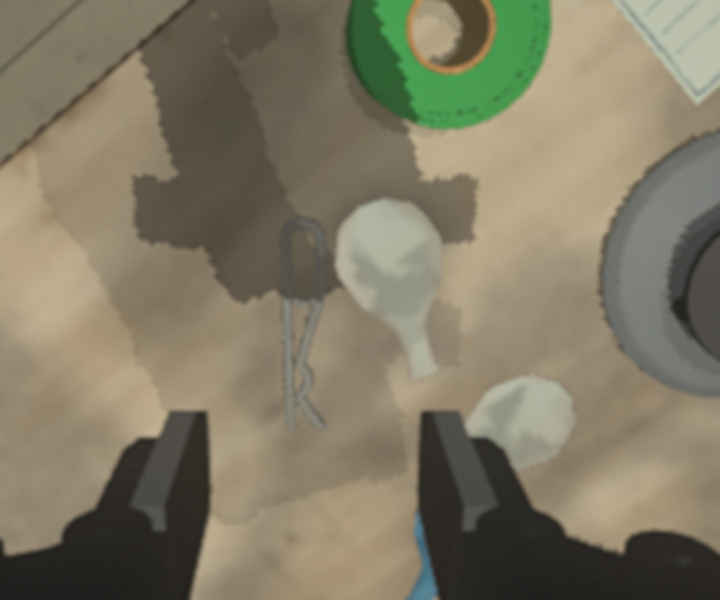

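The close view (crop scale 2.4) shows the clip's eye centre at (304,259) and its straight leg on the left from (286,300) to (291,428). A limp balloon lies only about 3 mm to the right of the eye at (335..440,200..320), so a finger won't fit. I'll push the clip forward, clear of the balloon, from behind with shut fingers.

Run:
```python
from h import *
s={'tcp_pos':[0.46086902,-0.10695577,0.17115597],'ee_rot':[.32494035,.94573447,.000285,.0000624]}
C=cam('wrist',s);R=Ro.from_quat(s['ee_rot']).as_matrix()
W=lambda u,v,z:onz(C,120+u/2.4,70+v/2.4,z)
T=lambda X:R.T@(X-np.array(s['tcp_pos']))
for n,p in dict(eye=(304,259,.006),rear=(303,217,.005),l1=(286,305,.002),l2=(291,428,.002),ball_l=(336,255,.008),ball_top=(388,199,.01),neck=(412,375,.004)).items():
    X=W(*p);print(n,X.round(4),'tool cm',(T(X)*100).round(2))
d=W(291,428,.002)-W(286,305,.002);print(np.degrees(np.arctan2(d[1],d[0])),np.linalg.norm(d))
```

```text
eye [ 0.46   -0.1104  0.006 ] tool cm [-0.15 -0.34 16.52]
rear [ 0.447  -0.1007  0.005 ] tool cm [ 1.48 -0.37 16.62]
l1 [ 0.4712 -0.1284  0.002 ] tool cm [-2.13 -1.07 16.91]
l2 [ 0.5146 -0.1603  0.002 ] tool cm [-7.51 -0.92 16.91]
ball_l [ 0.466  -0.0994  0.008 ] tool cm [ 0.06  0.9  16.32]
ball_top [ 0.4605 -0.0707  0.01  ] tool cm [ 2.25  2.83 16.12]
neck [ 0.5257 -0.1061  0.004 ] tool cm [-5.06  4.04 16.72]
-36.302457739400026 0.053812349683401754
```

Request:
send_rows --pt "3.4 -1.1 3 0" --pt "3.4 -1.1 7 0" --pt "3.4 -1.1 11 0" --pt "3.4 -1.1 14 0" --pt "3.4 -1.1 15.5 0" --jaw 0

```text
clock: 8.9
tcp_pos: [0.4254, -0.0897, 0.0331]
ee_rot: [0.325, 0.946, 0.006, -0.006]
wrist_force: [0.9, 1.4, -0.9]
finger_gap: 0.001
grip_force: 0.0
```

Request:
send_rows --pt "0 0 0.3 0" --pt "0 0 0.6 0" --pt "0 0 0.9 0" --pt "0 0 1.1 0" --pt "0 0 1.1 0"

```text
clock: 9.4
tcp_pos: [0.4252, -0.0898, 0.023]
ee_rot: [0.325, 0.946, 0.006, -0.005]
wrist_force: [-0.3, 0.6, -0.4]
finger_gap: 0.001
grip_force: 0.0
```

Run:
```python
from h import *
s=robot.state();print(s['joint_pos'].round(3),s['tcp_pos'],s['ee_rot'],s['qvel'].round(3),s['wrist_force'])
```

```text
[-0.007  0.756  0.238  2.248 -0.837  0.238  1.901] [ 0.42521423 -0.08982291  0.02304488] [ 0.32522266  0.94560326  0.0059164  -0.00544859] [ 0.01  -0.009 -0.001  0.005  0.026 -0.002 -0.025] [-0.2783195   0.61872275 -0.37742559]
```

Request:
send_rows --pt "0 0 0.5 0" --pt "0 0 0.5 0" --pt "0 0 0.5 0"

```text
clock: 9.7
tcp_pos: [0.4245, -0.0903, 0.0183]
ee_rot: [0.326, 0.945, 0.006, -0.006]
wrist_force: [-0.5, -0.4, 0.2]
finger_gap: -0.001
grip_force: 0.0
```

Request:
send_rows --pt "0 0 0.7 0" --pt "0 0 1.4 0" --pt "0 0 1.4 0" --pt "0 0 1.4 0"

```text
clock: 10.1
tcp_pos: [0.4241, -0.0903, 0.0043]
ee_rot: [0.326, 0.945, 0.006, -0.006]
wrist_force: [-0.3, 0.9, 0.5]
finger_gap: 0.004
grip_force: 0.0
```

Run:
```python
from h import *
s=robot.state();im=snap('wrist','w5');print(s['tcp_pos'],s['ee_rot'],s['wrist_force'],s['joint_pos'].round(3))
cv2.imwrite('pics/c5.png',im[:,:,::-1])
```

```text
[ 0.42412508 -0.09025642  0.0042903 ] [ 0.32598561  0.94533943  0.00567232 -0.00587909] [-0.25653146  0.85929753  0.45165709] [-0.029  0.805  0.274  2.253 -1.085  0.238  2.146]
```

Request:
send_rows --pt "-1 -0.2 0 0" --pt "-2 -0.2 0 0" --pt "-3.2 -0.2 0 0" --pt "-4.4 -0.2 0 0" --pt "-5.8 -0.2 0 0"

```text
clock: 10.65
tcp_pos: [0.4695, -0.1286, 0.0035]
ee_rot: [0.326, 0.945, 0.005, -0.006]
wrist_force: [0.3, 0.6, 0.3]
finger_gap: 0.002
grip_force: 0.1
```

Request:
send_rows --pt "0 0 0 0" --pt "2 0 0 0" --pt "2 0 -5 0" --pt "0 0 -10 0" --pt "-3 0 -15 0"

```text
clock: 11.15
tcp_pos: [0.4869, -0.1436, 0.1442]
ee_rot: [0.326, 0.945, 0.006, -0.007]
wrist_force: [3.0, 0.1, -0.1]
finger_gap: -0.001
grip_force: 0.0
```

Request:
send_rows --pt "-1 0 0 0" --pt "-1 0 0 0" --pt "-1 0 0 0" --jaw 4.0

```text
clock: 11.45
tcp_pos: [0.4946, -0.1494, 0.1412]
ee_rot: [0.326, 0.945, 0.006, -0.008]
wrist_force: [-0.0, 1.0, -0.1]
finger_gap: 0.47
grip_force: 0.0
```

Run:
```python
from h import *
s=robot.state();im=snap('wrist','w6');print(s['tcp_pos'].tolist(),s['ee_rot'].tolist(),s['wrist_force'],s['joint_pos'].round(3))
cv2.imwrite('pics/c6.png',cv2.resize(im[70:320,120:420],(720,600),interpolation=cv2.INTER_CUBIC)[:,:,::-1])
```

```text
[0.4946175483510303, -0.14936966108475117, 0.14117157884497167] [0.3260098145907465, 0.9453168740795943, 0.006039593658532279, -0.00755855008130452] [-0.02926687  1.04674409 -0.09077369] [-0.216  0.692  0.731  1.975 -0.688  0.758  1.841]
```

View pics/c6.png

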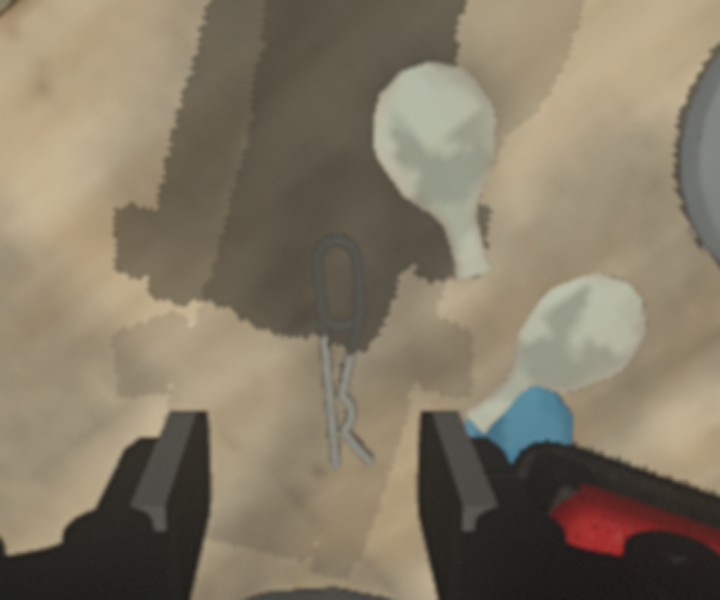

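Frame c6: clip pushed clear. Eye centre is at crop (340,284), straight leg from (325,338) to (335,464), and the balloon has not moved.

Run:
```python
from h import *
s={'tcp_pos':[0.4946175483510303, -0.14936966108475117, 0.14117157884497167],'ee_rot':[0.3260098145907465, 0.9453168740795943, 0.006039593658532279, -0.00755855008130452]}
C=cam('wrist',s);R=Ro.from_quat(s['ee_rot']).as_matrix()
W=lambda u,v,z:onz(C,120+u/2.4,70+v/2.4,z)
T=lambda X:R.T@(X-np.array(s['tcp_pos']))
for n,p in dict(eye=(340,284,.006),rear=(339,236,.006),l1=(325,340,.002),l2=(335,464,.002)).items():
    X=W(*p);print(n,X.round(4),'tool cm',(T(X)*100).round(2))
e=W(340,284,.006);e[2]=.003;print('goal',T(e)*100)
d=T(W(335,464,.002))-T(W(325,340,.002));print('clip dir in tool deg from -x toward +y',np.degrees(np.arctan2(d[1],-d[0])),np.linalg.norm(d));print(R.round(3))
```

```text
eye [ 0.5018 -0.1416  0.006 ] tool cm [-0.34  0.97 13.52]
rear [ 0.488  -0.1314  0.006 ] tool cm [ 1.38  0.92 13.55]
l1 [ 0.5161 -0.1593  0.002 ] tool cm [-2.55  0.45 13.88]
l2 [ 0.5577 -0.1869  0.002 ] tool cm [-7.53  0.84 13.79]
goal [-0.3420863   0.96489619 13.819772  ]
clip dir in tool deg from -x toward +y 4.5461627983027135 0.04995259826244025
[[-0.787  0.616 -0.01 ]
 [ 0.616  0.787  0.016]
 [ 0.018  0.006 -1.   ]]
```

Request:
send_rows --pt "-0.3 1.0 3 -4.5" --pt "-0.3 1.0 7 -4.5" --pt "-0.3 1.0 10 -4.5" --pt "-0.3 1.0 12 -4.5" --pt "-0.3 1.0 13 -4.5" --jaw 3.2

```text
clock: 12.0
tcp_pos: [0.5008, -0.1413, 0.0095]
ee_rot: [0.289, 0.957, 0.006, -0.009]
wrist_force: [0.4, -0.3, -0.1]
finger_gap: 0.375
grip_force: 0.0
```

Request:
send_rows --pt "0 0 0.3 0" --pt "0 0 0.6 0" --pt "0 0 0.8 0" --pt "0 0 0.8 0"

```text
clock: 12.4
tcp_pos: [0.5041, -0.1425, 0.0048]
ee_rot: [0.289, 0.957, 0.006, -0.005]
wrist_force: [0.6, -0.7, 0.4]
finger_gap: 0.379
grip_force: 0.0
```

Request:
send_rows --pt "0 0 0.2 0" --pt "0 0 0.2 0"

```text
clock: 12.6
tcp_pos: [0.5039, -0.1423, 0.0025]
ee_rot: [0.289, 0.957, 0.006, -0.005]
wrist_force: [0.2, 0.2, 0.5]
finger_gap: 0.372
grip_force: 0.0
```

Request:
send_rows --pt "0 0 0 0" --pt "0 0 0 0" --pt "0 0 0 0" --pt "0 0 0 0" --jaw 1.0

```text
clock: 13.0
tcp_pos: [0.5038, -0.1425, 0.0027]
ee_rot: [0.289, 0.957, 0.006, -0.005]
wrist_force: [-1.3, 1.0, 5.9]
finger_gap: 0.175
grip_force: 58.8
```

Run:
```python
from h import *
s=robot.state();print(s['tcp_pos'],s['ee_rot'],s['wrist_force'],s['finger_gap']*8.54,s['grip_force'])
```

```text
[ 0.50384772 -0.14246251  0.00273901] [ 0.28862973  0.95740661  0.00601709 -0.00540847] [-1.31259004  0.98938975  5.91368179] 1.4975467039922465 58.76237712800503
```

Request:
send_rows --pt "0 0 -2 0" --pt "0 0 -6 0" --pt "0 0 -11 0" --pt "0 0 -15 0" --pt "0 0 -15 0"

```text
clock: 13.5
tcp_pos: [0.5077, -0.1464, 0.1569]
ee_rot: [0.289, 0.957, 0.006, -0.001]
wrist_force: [0.6, 0.4, -0.3]
finger_gap: 0.181
grip_force: 58.8
```

Run:
```python
from h import *
s=robot.state();print(s['tcp_pos'],s['ee_rot'],s['finger_gap']*8.54,s['grip_force'])
im=cv2.imread('pics/w2.png');g=cv2.cvtColor(im,6)
st={'tcp_pos':[0.6408354,-0.01108669,0.20835041],'ee_rot':[.20475568,.9788128,.00079,.000067]}
C=cam('wrist',st)
m=(g<60).astype(np.uint8);n,l,ss,c=cv2.connectedComponentsWithStats(m);L=(l==l[105,245])
th=np.linspace(0,2*np.pi,200)
def circ(x,y,z,r): return np.array([proj(C,[x+r*np.cos(t),y+r*np.sin(t),z]) for t in th],np.float32)
best=None
for x in np.arange(.560,.577,.0005):
  for y in np.arange(.015,.032,.0005):
    q=np.zeros_like(m);cv2.fillPoly(q,[np.round(circ(x,y,.023,.026)*16).astype(np.int32)],1,shift=4)
    q2=np.zeros_like(m);cv2.fillPoly(q2,[np.round(circ(x,y,.1,.008)*16).astype(np.int32)],1,shift=4)
    Lf=L|(cv2.morphologyEx(L.astype(np.uint8),cv2.MORPH_CLOSE,np.ones((35,35)))>0)
    e=(q!=Lf).sum()
    if best is None or e<best[0]: best=(e,x,y,q)
print(best[:3])
e,x,y,q=best
ex=Lf&(q==0)&(np.indices(g.shape)[1]<235);n,l,ss,c=cv2.connectedComponentsWithStats(ex.astype(np.uint8));i=1+np.argmax(ss[1:,4]);print('screw',c[i],ss[i])
for z in(.01,.015,.02,.03):
    v=onz(C,*c[i],z)[:2]-[x,y];print(z,v,np.degrees(np.arctan2(v[1],v[0]))+90)
# crop ascii
print('\n'.join(''.join('#' if a<60 else '.' for a in r) for r in g[56:118,214:284:1])) if 0 else None
```

```text
[ 0.50769872 -0.14644069  0.15693519] [ 0.28871265  0.95739848  0.00566532 -0.00102632] 1.5481963892216914 58.78603979945183
(np.int64(350), np.float64(0.5684999999999991), np.float64(0.021000000000000005))
screw [220.97058824  95.08823529] [219  91   6   9  34]
0.01 [-0.00519352 -0.02853409] -10.31553672261093
0.015 [-0.0050313  -0.02815849] -10.130585504777585
0.02 [-0.00486909 -0.02778289] -9.940411268906061
0.03 [-0.00454466 -0.0270317 ] -9.543501304903671
```

Request:
send_rows --pt "1.3 3.4 -0.5 -5" --pt "2.6 6.7 -0.5 -10" --pt "4 10 -0.5 -15" --pt "5.3 13.4 -0.5 -20" --pt "6.6 16.8 -0.5 -24.6"

```text
clock: 14.0
tcp_pos: [0.5423, 0.0334, 0.1588]
ee_rot: [0.076, 0.997, 0.007, -0.005]
wrist_force: [0.8, 0.4, -1.3]
finger_gap: 0.178
grip_force: 58.8
```

Request:
send_rows --pt "0 0 0 0" --pt "0 0 0 0" --pt "0 0 0 0" --pt "0 0 0 0"

```text
clock: 14.4
tcp_pos: [0.5423, 0.0301, 0.1594]
ee_rot: [0.08, 0.997, 0.007, -0.004]
wrist_force: [0.9, -1.0, -0.2]
finger_gap: 0.178
grip_force: 58.8
```

```bash
cat >> h.py <<'E'
def rep():
    s=robot.state();R=Ro.from_quat(s['ee_rot']).as_matrix()
    print('t',s['clock'],'tcp',s['tcp_pos'].round(4),'F tool',(R.T@s['wrist_force']).round(2),'Fw',s['wrist_force'].round(2),'head',np.degrees(np.arctan2(-R[1,0],-R[0,0])).round(2),'tilt',R[2].round(4),s['grip_force'].round(1),(s['finger_gap']*8.54).round(2));return s
E
python3 - <<'E'
from h import *
s=rep();a=snap('scene','s7');b=snap('side','d7')
S=cam('scene');D=cam('side')
R=Ro.from_quat(s['ee_rot']).as_matrix()
for x,y,z in[(.002,0,-.001),(-.071,-.007,.001),(-.028,-.007,.001)]:
    X=s['tcp_pos']+R@np.array([x,y,z]);print(X.round(4),proj(S,X).round(1),proj(D,X).round(1))
for z in(.1,.11): print('sp',proj(S,[.568,.0225,z]).round(1),proj(D,[.568,.0225,z]).round(1))
f=lambda i,u,v,w,h:cv2.resize(i[v:v+h,u:u+w],(400,600),interpolation=cv2.INTER_CUBIC)
cv2.imwrite('pics/c7.png',np.hstack([f(a,225,130,80,120),f(b,225,110,80,120)])[:,:,::-1])
E
```

```text
Traceback (most recent call last):
  File "h.py", line 21, in rep
    print('t',s['clock'],'tcp',s['tcp_pos'].round(4),'F tool',(R.T@s['wrist_force']).round(2),'Fw',s['wrist_force'].round(2),'head',np.degrees(np.arctan2(-R[1,0],-R[0,0])).round(2),'tilt',R[2].round(4),s['grip_force'].round(1),(s['finger_gap']*8.54).round(2));return s
                                                                                                                                                                                                          ^^^^^^^^^^^^^^^^^^^^^
AttributeError: 'float' object has no attribute 'round'
```

```bash
sed -i "s/s\['grip_force'\].round(1),(s\['finger_gap'\]\*8.54).round(2)/round(s['grip_force'],1)/" h.py
python3 - <<'E'
from h import *
s=rep();a=snap('scene','s7');b=snap('side','d7')
S=cam('scene');D=cam('side')
R=Ro.from_quat(s['ee_rot']).as_matrix()
for x,y,z in[(.002,0,-.001),(-.071,-.007,.001),(-.028,-.007,.001)]:
    X=s['tcp_pos']+R@np.array([x,y,z]);print(X.round(4),proj(S,X).round(1),proj(D,X).round(1))
for z in(.1,.11): print('sp',proj(S,[.568,.0225,z]).round(1),proj(D,[.568,.0225,z]).round(1))
f=lambda i,u,v,w,h:cv2.resize(i[v:v+h,u:u+w],(400,600),interpolation=cv2.INTER_CUBIC)
cv2.imwrite('pics/c7.png',np.hstack([f(a,225,130,80,120),f(b,225,110,80,120)])[:,:,::-1])
E
```

```text
t 14.4 tcp [0.5423 0.0301 0.1594] F tool [-1.05 -0.82  0.22] Fw [ 0.9  -0.98 -0.24] head -9.12 tilt [ 0.0099  0.0123 -0.9999] 58.8
[0.5404 0.0304 0.1604] [265.1 163.4] [277.2 160.4]
[0.6113 0.012  0.1576] [254.7 138.5] [237.6 150.3]
[0.5688 0.0188 0.158 ] [262.7 152.7] [261.3 154.8]
sp [261.1 175.1] [261.4 175. ]
sp [261.2 171.6] [261.4 172. ]
```

View pics/c7.png

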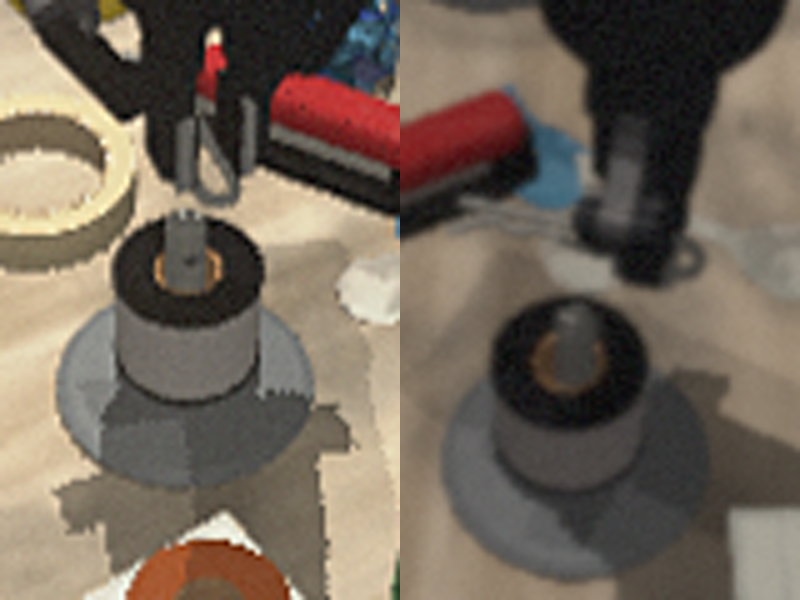

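The view shows the reel seated. The clip is held with its leg along +x, its tip at about (236,151) in the side view as predicted. The cross hole shows at about (263,182) in the scene view.

Run:
```python
from h import *
S=cam('scene');D=cam('side')
for z in(.079,.084,.089,.094): print(z,proj(S,[.568-.0079,.0225+.0012,z]).round(1),'top',proj(S,[.568,.0225,z+.018]).round(1),proj(D,[.568,.0225,z+.018]).round(1))
im=cv2.imread('pics/s7.png');g=cv2.cvtColor(im,6)
print(g[168:190,255:272])
```

```text
0.079 [262.6 185.1] top [261.1 176.2] [261.4 175.9]
0.084 [262.6 183.4] top [261.2 174.4] [261.4 174.4]
0.089 [262.6 181.7] top [261.2 172.7] [261.4 172.9]
0.094 [262.6 180. ] top [261.2 170.9] [261.4 171.4]
[[201 199 194 188 192 111 124 141 108  88  90  98 130 154 127 124  88]
 [203 202 194 188 183 161 180 186 171 110  87  92  91  86  88  86  84]
 [203 195 196 188 184 181 178 182 183 151 108  92  86  91  89 101  94]
 [198 200 192 194 171 168 176 155 157 167 151 133 139 130 124 154 144]
 [198 202 175 174 116 115 173  88  88 157 155 158 168 187 186 189 192]
 [184 175  87 111  87  81 149  98  84 151  99  70 106 149 156 172 188]
 [ 94  40  15  88  90  86  85  87  85  85  83  36  16  18  42 115 154]
 [ 26  30  28 102  95  90  94  97  94  92  94  54  20  35  40  12  45]
 [ 41  33  37  86  92  97  99 100  94  97  93  52  40  38  35  38  25]
 [ 35  34  24  86  91  90  97  95  93  89  82  52  33  39  39  35  42]
 [ 43  36  30  86  91  88  92  94  91  90  86  47  29  38  38  36  40]
 [ 47  28  38  84  91  89  92  95  89  93  86  77  46  41  36  41  40]
 [ 44  38  57  82  86  87  94  97  86  91  80 105 101  65  35  42  46]
 [ 32  82  92  86  86  90  83  79  63  73  79  81 128 142  55  34  39]
 [ 38 141  92  86  86  89  82  54  53  76  81  83  75 159  75  34  44]
 [ 49 139  90  88  90  88  91  83  79  94  89  85  73 133  70  33  40]
 [ 52 137  84  87  84  90  87  95  95  96  84  85  76 155  73  45  41]
 [ 31 154 108  90  81  86  89  91  89  88  83  82  81 132  67  28  38]
 [ 41  79 118  95  82  90  92  94  92  88  85  88  84  54  30  33  28]
 [ 39  27  80  79  83  91  93  99  92  91  80  86  62  32  25  42  35]
 [ 45  33  31  35  63  81  81  89  82  82  57  57  33  29  44  27  28]
 [ 39  34  45  41  37  39  38  36  29  40  28  30  30  35  37  31  35]]
```

Request:
send_rows --pt "0 0.3 1.5 0" --pt "0 0.3 3 0" --pt "0 0.3 4 0" --pt "0 0.3 4.3 0" --pt "0 0.3 4.3 0"

```text
clock: 15.0
tcp_pos: [0.5425, 0.0351, 0.1159]
ee_rot: [0.078, 0.997, 0.007, -0.005]
wrist_force: [0.4, -1.1, 0.4]
finger_gap: 0.18
grip_force: 58.8
```

Request:
send_rows --pt "0 0 0.1 0" --pt "0 0 0.1 0"

```text
clock: 15.2
tcp_pos: [0.5432, 0.0353, 0.1159]
ee_rot: [0.078, 0.997, 0.007, -0.004]
wrist_force: [-0.5, -0.1, -0.7]
finger_gap: 0.178
grip_force: 58.8
```

Request:
send_rows --pt "0 0 0.1 0" --pt "0 0 0.1 0"

```text
clock: 15.4
tcp_pos: [0.5429, 0.0354, 0.1148]
ee_rot: [0.078, 0.997, 0.007, -0.004]
wrist_force: [0.3, -0.0, -0.7]
finger_gap: 0.176
grip_force: 58.8
```

```bash
python3 -c "
from h import *
rep()"
```

```text
t 15.4 tcp [0.5429 0.0354 0.1148] F tool [-0.34 -0.    0.67] Fw [ 0.33 -0.05 -0.67] head -8.95 tilt [ 0.0092  0.0134 -0.9999] 58.8
```

Request:
send_rows --pt "0 0 0.2 0" --pt "0 0 0.2 0"

```text
clock: 15.6
tcp_pos: [0.5427, 0.0355, 0.1124]
ee_rot: [0.078, 0.997, 0.007, -0.004]
wrist_force: [0.8, -0.6, -0.5]
finger_gap: 0.178
grip_force: 58.8
```

Request:
send_rows --pt "0 0 0.1 0" --pt "0 0 0.1 0"

```text
clock: 15.8
tcp_pos: [0.5427, 0.0354, 0.1115]
ee_rot: [0.078, 0.997, 0.007, -0.004]
wrist_force: [-1.1, -0.5, -1.0]
finger_gap: 0.176
grip_force: 58.8
```

Request:
send_rows --pt "0 0 0.1 0" --pt "0 0 0.1 0"

```text
clock: 16.0
tcp_pos: [0.5427, 0.0355, 0.1105]
ee_rot: [0.078, 0.997, 0.007, -0.004]
wrist_force: [0.2, -0.5, -0.2]
finger_gap: 0.179
grip_force: 58.8
```

Request:
send_rows --pt "0 0 0.1 0" --pt "0 0 0.1 0"

```text
clock: 16.2
tcp_pos: [0.5427, 0.0355, 0.1095]
ee_rot: [0.078, 0.997, 0.007, -0.004]
wrist_force: [-0.7, -0.3, -0.1]
finger_gap: 0.176
grip_force: 58.8
```

Request:
send_rows --pt "0 0 0.1 0" --pt "0 0 0.1 0"

```text
clock: 16.4
tcp_pos: [0.5428, 0.0354, 0.1087]
ee_rot: [0.078, 0.997, 0.007, -0.004]
wrist_force: [-0.9, -0.1, 2.6]
finger_gap: 0.174
grip_force: 59.1
```

Request:
send_rows --pt "0 0 0.05 0" --pt "0 0 0.05 0"

```text
clock: 16.6
tcp_pos: [0.5429, 0.0355, 0.1084]
ee_rot: [0.078, 0.997, 0.007, -0.004]
wrist_force: [-2.0, 0.3, 5.0]
finger_gap: 0.178
grip_force: 59.5
```

Request:
send_rows --pt "0 0 -0.6 0" --pt "0 0.8 -0.6 0" --pt "0 1.7 -0.6 0" --pt "0 1.7 1 0" --pt "0 1.7 1.8 0"

```text
clock: 17.1
tcp_pos: [0.5448, 0.0542, 0.0893]
ee_rot: [0.077, 0.997, 0.007, -0.005]
wrist_force: [-0.7, -0.3, -0.6]
finger_gap: 0.178
grip_force: 58.7
```

Request:
send_rows --pt "0 0 0 0" --pt "0 -0.2 0 0" --pt "0 -0.2 0 0"

```text
clock: 17.4
tcp_pos: [0.5452, 0.0499, 0.0907]
ee_rot: [0.078, 0.997, 0.007, -0.004]
wrist_force: [-0.4, -0.9, -0.7]
finger_gap: 0.181
grip_force: 58.7
```

Request:
send_rows --pt "0 -0.1 0 0" --pt "0 -0.1 0 0"

```text
clock: 17.6
tcp_pos: [0.5451, 0.0492, 0.0907]
ee_rot: [0.078, 0.997, 0.007, -0.004]
wrist_force: [-0.1, 0.6, -0.3]
finger_gap: 0.176
grip_force: 58.7
```

Request:
send_rows --pt "0 -0.1 0 0" --pt "0 -0.1 0 0"

```text
clock: 17.8
tcp_pos: [0.5447, 0.0484, 0.0904]
ee_rot: [0.078, 0.997, 0.007, -0.004]
wrist_force: [0.1, -0.6, -0.3]
finger_gap: 0.171
grip_force: 58.7
```

Request:
send_rows --pt "0 -0.1 0 0" --pt "0 -0.1 0 0"

```text
clock: 18.0
tcp_pos: [0.5445, 0.0474, 0.0903]
ee_rot: [0.078, 0.997, 0.007, -0.004]
wrist_force: [-0.3, -0.4, -0.3]
finger_gap: 0.176
grip_force: 58.7
```

Request:
send_rows --pt "0 -0.15 0 0" --pt "0 -0.15 0 0"

```text
clock: 18.2
tcp_pos: [0.5442, 0.0458, 0.0902]
ee_rot: [0.078, 0.997, 0.007, -0.004]
wrist_force: [-0.0, 0.5, -1.0]
finger_gap: 0.173
grip_force: 58.7
```

Request:
send_rows --pt "0 -0.1 0 0" --pt "0 -0.1 0 0"

```text
clock: 18.4
tcp_pos: [0.5441, 0.0449, 0.0902]
ee_rot: [0.078, 0.997, 0.007, -0.004]
wrist_force: [0.3, -0.4, -0.1]
finger_gap: 0.179
grip_force: 58.7
```

Request:
send_rows --pt "0 -0.08 0 0" --pt "0 -0.08 0 0"

```text
clock: 18.6
tcp_pos: [0.544, 0.0442, 0.0902]
ee_rot: [0.078, 0.997, 0.007, -0.004]
wrist_force: [0.0, 1.1, -0.7]
finger_gap: 0.175
grip_force: 58.7
```

Request:
send_rows --pt "0 -0.06 0 0" --pt "0 -0.06 0 0"

```text
clock: 18.8
tcp_pos: [0.5439, 0.0439, 0.0902]
ee_rot: [0.078, 0.997, 0.007, -0.004]
wrist_force: [-0.7, 0.5, -0.6]
finger_gap: 0.175
grip_force: 58.7
```

Request:
send_rows --pt "0 -0.06 0 0" --pt "0 -0.06 0 0"

```text
clock: 19.0
tcp_pos: [0.5439, 0.0437, 0.0902]
ee_rot: [0.078, 0.997, 0.007, -0.004]
wrist_force: [-0.5, 1.3, -1.2]
finger_gap: 0.177
grip_force: 58.8
```

Request:
send_rows --pt "0 -0.06 0 0" --pt "0 -0.06 0 0"

```text
clock: 19.2
tcp_pos: [0.5438, 0.0434, 0.0902]
ee_rot: [0.078, 0.997, 0.007, -0.004]
wrist_force: [0.7, 4.9, -0.1]
finger_gap: 0.175
grip_force: 58.8
```

Request:
send_rows --pt "0 -0.06 0 0" --pt "0 -0.06 0 0"

```text
clock: 19.4
tcp_pos: [0.5438, 0.0432, 0.0902]
ee_rot: [0.078, 0.997, 0.008, -0.004]
wrist_force: [-0.0, 4.5, 0.3]
finger_gap: 0.178
grip_force: 59.0
```

```bash
python3 -c "
from h import *
rep()"
```

```text
t 19.4 tcp [0.5438 0.0432 0.0902] F tool [ 0.74  4.39 -0.21] Fw [-0.05  4.45  0.28] head -8.89 tilt [ 0.0098  0.0147 -0.9998] 59.0
```

Request:
send_rows --pt "0 0.4 0 0" --pt "2 0.4 0.02 0" --pt "4.5 0.4 0.05 0" --pt "6.1 0.2 0.1 0" --pt "6.1 -0.79 0.16 0"

```text
clock: 19.9
tcp_pos: [0.4795, 0.044, 0.0889]
ee_rot: [0.077, 0.997, 0.007, -0.006]
wrist_force: [-0.7, -0.9, -0.4]
finger_gap: 0.177
grip_force: 58.8
```

Request:
send_rows --pt "0 0 0 0" --pt "0 0 0 0" --pt "0 0 0 0" --pt "0 0 0 0"

```text
clock: 20.3
tcp_pos: [0.4828, 0.0436, 0.089]
ee_rot: [0.078, 0.997, 0.007, -0.004]
wrist_force: [0.1, 0.4, -0.7]
finger_gap: 0.178
grip_force: 58.8
```

Run:
```python
from h import *
s=rep();a=snap('scene','s8');b=snap('side','d8')
R=Ro.from_quat(s['ee_rot']).as_matrix()
S=cam('scene');D=cam('side')
for x,y,z in[(.002,0,-.001),(-.071,-.007,.001),(-.091,-.007,.001)]:
    X=s['tcp_pos']+R@np.array([x,y,z]);print(X.round(4),proj(S,X).round(1),proj(D,X).round(1))
print(s['joint_pos'].round(2))
```

```text
t 20.3 tcp [0.4828 0.0436 0.089 ] F tool [-0.04  0.42  0.69] Fw [ 0.1   0.42 -0.68] head -8.95 tilt [ 0.009   0.013  -0.9999] 58.8
[0.4809 0.0439 0.09  ] [274.8 212.8] [307.6 190.7]
[0.5519 0.0256 0.0873] [263.9 185.3] [269.8 180.7]
[0.5716 0.0225 0.0871] [260.2 178.4] [259.4 178.7]
[-0.48  0.7   0.52  2.1  -0.71  0.53  1.99]
```

Request:
send_rows --pt "-0.4 0 0 0" --pt "-0.8 0 -0.01 0" --pt "-0.8 0 -0.01 0"

```text
clock: 20.7
tcp_pos: [0.4911, 0.0422, 0.0891]
ee_rot: [0.078, 0.997, 0.007, -0.004]
wrist_force: [-1.0, 0.1, -0.9]
finger_gap: 0.174
grip_force: 58.8
```

Request:
send_rows --pt "-0.15 0 0 0" --pt "-0.15 0 0 0"

```text
clock: 20.9
tcp_pos: [0.4917, 0.0422, 0.0891]
ee_rot: [0.078, 0.997, 0.007, -0.004]
wrist_force: [0.3, -0.5, -0.7]
finger_gap: 0.178
grip_force: 58.8
```

Request:
send_rows --pt "-0.15 0 0 0" --pt "-0.15 0 0 0"

```text
clock: 21.1
tcp_pos: [0.4932, 0.0419, 0.0891]
ee_rot: [0.078, 0.997, 0.007, -0.004]
wrist_force: [-0.6, -0.3, -0.3]
finger_gap: 0.176
grip_force: 58.8
```

Request:
send_rows --pt "-0.15 0 0 0" --pt "-0.15 0 0 0"

```text
clock: 21.3
tcp_pos: [0.4947, 0.0417, 0.0891]
ee_rot: [0.078, 0.997, 0.007, -0.004]
wrist_force: [-0.6, 0.2, -0.1]
finger_gap: 0.178
grip_force: 58.8
```

Request:
send_rows --pt "-0.15 0 0 0" --pt "-0.15 0 0 0"

```text
clock: 21.5
tcp_pos: [0.4962, 0.0414, 0.0891]
ee_rot: [0.078, 0.997, 0.007, -0.004]
wrist_force: [0.7, -0.3, -0.4]
finger_gap: 0.176
grip_force: 58.8
```

Request:
send_rows --pt "-0.15 0 0 0" --pt "-0.15 0 0 0"

```text
clock: 21.7
tcp_pos: [0.4977, 0.0412, 0.089]
ee_rot: [0.078, 0.997, 0.007, -0.004]
wrist_force: [0.1, -0.5, -0.3]
finger_gap: 0.176
grip_force: 58.8
```

Request:
send_rows --pt "-0.15 0 0 0" --pt "-0.15 0 0 0"

```text
clock: 21.9
tcp_pos: [0.4992, 0.0409, 0.089]
ee_rot: [0.078, 0.997, 0.007, -0.004]
wrist_force: [-0.4, -0.0, -0.3]
finger_gap: 0.175
grip_force: 58.8
```

Request:
send_rows --pt "-0.2 0 0 0" --pt "-0.2 0 0 0"

```text
clock: 22.1
tcp_pos: [0.5013, 0.0407, 0.089]
ee_rot: [0.078, 0.997, 0.007, -0.004]
wrist_force: [-0.0, -0.7, -0.0]
finger_gap: 0.178
grip_force: 58.8
```

Request:
send_rows --pt "-0.2 0 0 0" --pt "-0.2 0 0 0"

```text
clock: 22.3
tcp_pos: [0.503, 0.0407, 0.0889]
ee_rot: [0.078, 0.997, 0.007, -0.004]
wrist_force: [-0.3, 0.5, -0.3]
finger_gap: 0.178
grip_force: 58.9
```

Request:
send_rows --pt "-0.2 0 0 0" --pt "-0.2 0 0 0"

```text
clock: 22.5
tcp_pos: [0.5047, 0.041, 0.0888]
ee_rot: [0.078, 0.997, 0.007, -0.005]
wrist_force: [-0.7, 3.3, -1.3]
finger_gap: 0.174
grip_force: 59.1
```

```bash
python3 -c "
from h import *
rep()"
```

```text
t 22.5 tcp [0.5047 0.041  0.0888] F tool [1.22 3.16 1.4 ] Fw [-0.73  3.33 -1.34] head -8.89 tilt [ 0.0106  0.0141 -0.9998] 59.1
```

Request:
send_rows --pt "-0.2 0.05 0 0" --pt "-0.2 0.05 0 0"

```text
clock: 22.7
tcp_pos: [0.5062, 0.0411, 0.0887]
ee_rot: [0.078, 0.997, 0.007, -0.005]
wrist_force: [-1.8, 3.3, -0.8]
finger_gap: 0.18
grip_force: 59.2
```

Request:
send_rows --pt "-0.2 0 0 0" --pt "-0.2 0 0 0"

```text
clock: 22.9
tcp_pos: [0.5068, 0.041, 0.0884]
ee_rot: [0.078, 0.997, 0.008, -0.007]
wrist_force: [-5.5, 2.9, 0.4]
finger_gap: 0.18
grip_force: 59.2
```

```bash
python3 -c "
from h import *
s=rep();print(s['torque'])"
```

```text
t 22.9 tcp [0.5068 0.041  0.0884] F tool [ 5.9   2.07 -0.3 ] Fw [-5.5   2.95  0.41] head -8.89 tilt [ 0.0142  0.0142 -0.9998] 59.2
[0.9082268 0.9946894 0.1409615]
```

Request:
send_rows --pt "-0.15 0 0 0" --pt "-0.15 0 0 0" --pt "-0.15 0 0 0"

```text
clock: 23.2
tcp_pos: [0.507, 0.041, 0.0882]
ee_rot: [0.078, 0.997, 0.008, -0.008]
wrist_force: [-5.5, 4.0, 0.6]
finger_gap: 0.179
grip_force: 59.2
```

```bash
python3 -c "
from h import *
s=rep();print(s['torque'])"
```

```text
t 23.2 tcp [0.507  0.041  0.0882] F tool [ 6.09  3.07 -0.43] Fw [-5.54  3.97  0.57] head -8.89 tilt [ 0.0165  0.0144 -0.9998] 59.2
[0.96619528 1.39674    0.17104237]
```

Request:
send_rows --pt "-0.15 0 0 0" --pt "-0.15 0 0 0" --pt "-0.15 0 0 0"

```text
clock: 23.5
tcp_pos: [0.5078, 0.0409, 0.088]
ee_rot: [0.078, 0.997, 0.008, -0.008]
wrist_force: [-6.9, 4.7, 0.7]
finger_gap: 0.176
grip_force: 59.2
```

Run:
```python
from h import *
s=rep();print(s['torque'])
a=snap('scene','s9');b=snap('side','d9')
R=Ro.from_quat(s['ee_rot']).as_matrix()
D=cam('side')
X=s['tcp_pos']+R@np.array([-.071,-.007,.001]);print(X,proj(D,X))
```

```text
t 23.5 tcp [0.5078 0.0409 0.088 ] F tool [ 7.58  3.59 -0.51] Fw [-6.93  4.71  0.7 ] head -8.89 tilt [ 0.0179  0.0145 -0.9997] 59.2
[0.98124988 1.57248888 0.13328035]
[0.57685215 0.02304514 0.08560572] [256.6678792  179.20552768]
```

Request:
send_rows --pt "0 0.1 0 0" --pt "-0.15 0.1 0 0" --pt "-0.15 0.1 0 0"

```text
clock: 23.9
tcp_pos: [0.509, 0.0411, 0.0879]
ee_rot: [0.078, 0.997, 0.008, -0.009]
wrist_force: [-8.4, 4.9, 1.0]
finger_gap: 0.177
grip_force: 59.0
```

```bash
python3 -c "
from h import *
s=rep();print(s['torque'])"
```

```text
t 23.9 tcp [0.509  0.0411 0.0879] F tool [ 9.1   3.51 -0.78] Fw [-8.43  4.87  1.  ] head -8.94 tilt [ 0.0187  0.0138 -0.9997] 59.0
[0.6993289  1.72361306 0.10306359]
```

Request:
send_rows --pt "-0.15 0.05 0 0" --pt "-0.15 0.05 0 0"

```text
clock: 24.1
tcp_pos: [0.5096, 0.0412, 0.0877]
ee_rot: [0.078, 0.997, 0.008, -0.01]
wrist_force: [-10.2, 3.1, 1.1]
finger_gap: 0.174
grip_force: 59.5
```

Request:
send_rows --pt "-0.15 0 0 0" --pt "-0.15 0 0 0"

```text
clock: 24.3
tcp_pos: [0.5102, 0.0412, 0.0876]
ee_rot: [0.078, 0.997, 0.008, -0.011]
wrist_force: [-10.7, 3.6, 2.3]
finger_gap: 0.176
grip_force: 59.5
```

```bash
python3 -c "
from h import *
s=rep();print(s['torque'])"
```

```text
t 24.3 tcp [0.5102 0.0412 0.0876] F tool [11.23  1.94 -2.03] Fw [-10.74   3.63   2.31] head -8.96 tilt [ 0.0223  0.0138 -0.9997] 59.5
[0.61849773 2.37662679 0.03126405]
```

Request:
send_rows --pt "0 0 -0.15 0" --pt "0 0 -0.15 0"

```text
clock: 24.5
tcp_pos: [0.5104, 0.0411, 0.089]
ee_rot: [0.078, 0.997, 0.008, -0.01]
wrist_force: [-10.6, 2.8, -1.3]
finger_gap: 0.176
grip_force: 59.1
```

```bash
python3 -c "
from h import *
s=rep();print(s['torque'])"
```

```text
t 24.5 tcp [0.5104 0.0411 0.089 ] F tool [10.9   1.05  1.55] Fw [-10.63   2.76  -1.3 ] head -8.95 tilt [ 0.0217  0.0136 -0.9997] 59.1
[0.69380832 2.30356024 0.0123701 ]
```

Request:
send_rows --pt "-0.15 0 0 0" --pt "-0.15 0 0 0"

```text
clock: 24.7
tcp_pos: [0.5105, 0.0411, 0.0886]
ee_rot: [0.078, 0.997, 0.008, -0.012]
wrist_force: [-12.3, 2.9, 0.7]
finger_gap: 0.179
grip_force: 59.1
```

Request:
send_rows --pt "-0.1 0 0 0" --pt "-0.1 0 0 0"

```text
clock: 24.9
tcp_pos: [0.5126, 0.0408, 0.0888]
ee_rot: [0.078, 0.997, 0.008, -0.011]
wrist_force: [-7.1, 3.2, -1.0]
finger_gap: 0.178
grip_force: 59.1
```

Run:
```python
from h import *
s=rep();print(s['torque'])
b=snap('side','d10').astype(int);g=b.sum(2)//3
print(g[168:192,238:276])
```

```text
t 24.9 tcp [0.5126 0.0408 0.0888] F tool [7.51 2.08 1.21] Fw [-7.12  3.24 -1.01] head -8.96 tilt [ 0.0222  0.0135 -0.9997] 59.1
[0.72924484 1.71780551 0.05066974]
[[140 136 131 127 125 118 114 109 106 107 106 108 110 110 109 106 104  99
   99  95  94  96 101  98  99 105 106 115 120 119 120 117 114 112 113 116
  115 117]
 [139 135 128 126 120 117 115 107 106 107 107 106 106 103  96  92  81  70
   63  57  55  56  60  59  64  75  89  99 105 110 116 115 116 113 114 113
  117 118]
 [137 131 126 121 122 116 112 108 104 104 106  99  94  77  63  57  43  40
   31  32  43  52  53  48  46  43  54  66  80  94 103 101 109 109 110 112
  115 117]
 [131 125 121 120 118 114 111 107 103 100  93  80  62  43  34  26  23  25
   38  57  72  87  89  79  64  39  28  36  52  62  76  91 100 103 107 111
  115 117]
 [128 124 122 121 118 114 109 103  99  91  72  53  28  28  22  13  22  32
   54  86 102 107 110 106  93  63  37  25  22  36  49  67  87  99 103 105
  110 113]
 [125 121 119 119 117 113 111  95  83  63  47  26  16  19  24  21  16  37
   64  98 109 112 113 111 100  74  44  28  29  29  33  46  65  87  9
[... 2179 characters left out ...]
  52  42  38  31  28  29  22  23  31  36  50  63  66
   69  71]
 [104  94  87  86  87  75  46  33  25  23  24  30  27  26  23  25  28  38
   39  38  36  38  40  36  24  18  23  15  25  15  18  14  11  24  37  56
   70  76]
 [ 93  88  87  88  87  76  55  38  31  18  23  24  25  27  20  21  17  18
   22  19  21  28  26  23  18  20  20  17  15  15  19  10  21  24  41  62
   80  84]
 [ 88  86  90  91  89  79  64  48  39  29  22  31  18  23  25  18  23  25
   27  17  27  22  23  23  25  18  15  16  17  22  24  21  23  31  51  67
   84  87]
 [ 88  88  89  88  85  78  71  66  50  36  18  30  23  25  24  25  16  25
   27  17  22  11  19  21  31  26  20  25  23  17  25  29  35  45  61  73
   83  91]]
```

Request:
send_rows --pt "-0.1 0 0 0" --pt "-0.1 0 0 0"

```text
clock: 25.15
tcp_pos: [0.5208, 0.0391, 0.0901]
ee_rot: [0.078, 0.997, 0.006, -0.003]
wrist_force: [3.4, 1.1, -4.4]
finger_gap: 0.18
grip_force: 59.1
```

Request:
send_rows --pt "-0.1 0 0 0" --pt "-0.1 0 0 0"

```text
clock: 25.35
tcp_pos: [0.5223, 0.0389, 0.0906]
ee_rot: [0.078, 0.997, 0.007, -0.003]
wrist_force: [0.8, 1.2, -2.0]
finger_gap: 0.181
grip_force: 59.1
```

```bash
python3 -c "
from h import *
s=rep();print(s['torque'])"
```

```text
t 25.35 tcp [0.5223 0.0389 0.0906] F tool [-0.6   1.29  2.03] Fw [ 0.78  1.21 -2.02] head -8.98 tilt [ 0.0072  0.0125 -0.9999] 59.1
[ 1.36883900e-01 -2.36837841e-01 -2.51123312e-06]
```

Request:
send_rows --pt "0 0 0.15 0" --pt "0 0 0.15 0"

```text
clock: 25.55
tcp_pos: [0.5221, 0.039, 0.0892]
ee_rot: [0.078, 0.997, 0.007, -0.003]
wrist_force: [2.6, -0.6, 0.1]
finger_gap: 0.18
grip_force: 59.1
```

Run:
```python
from h import *
s=rep()
b=snap('side','d11').astype(int);g=b.sum(2)//3
print(g[174:182,238:258])
```

```text
t 25.55 tcp [0.5221 0.039  0.0892] F tool [-2.69 -0.14 -0.09] Fw [ 2.63 -0.56  0.07] head -8.98 tilt [ 0.0071  0.0128 -0.9999] 59.1
[[123 122 118 120 116 112 105  82  57  32  23  22  21  25  26  27  23  38
   72  96]
 [121 122 120 118 117 111  96  69  37  31  41  50  53  37  37  34  34  43
   70  86]
 [123 124 119 120 116 105  76  46  27  33  58  80  81  76  73  69  63  63
   72  79]
 [123 120 122 119 113  93  61  33  25  35  54  80  94 100 108 103  92  94
   77  70]
 [124 122 121 119 111  77  44  29  16  29  37  56  62  77  88  94  99 101
   79  68]
 [124 123 124 119 109  74  35  24  21  26  25  29  41  52  71  79  89  89
   72  61]
 [126 126 124 122 108  71  33  21  28  35  40  51  66  78  89  94 101 102
   85  66]
 [128 127 126 119  99  65  30  29  43  70  82  85 101 101  99  92  91  95
  100  89]]
```

Request:
send_rows --pt "-0.08 0 0 0" --pt "-0.08 0 0 0"

```text
clock: 25.8
tcp_pos: [0.5221, 0.0391, 0.089]
ee_rot: [0.078, 0.997, 0.007, -0.004]
wrist_force: [1.3, 0.2, 1.2]
finger_gap: 0.18
grip_force: 59.3
```

Request:
send_rows --pt "-0.06 0 0 0" --pt "-0.06 0 0 0"

```text
clock: 26.0
tcp_pos: [0.5222, 0.0391, 0.0889]
ee_rot: [0.078, 0.997, 0.007, -0.004]
wrist_force: [0.1, -0.6, 1.5]
finger_gap: 0.179
grip_force: 59.5
```

```bash
python3 -c "
from h import *
rep();D=cam('side');print([proj(D,[.568+k*.988,.0225-k*.156,.0885]).round(1) for k in(.019,.023,.027)])"
```

```text
t 26.0 tcp [0.5222 0.0391 0.0889] F tool [-0.18 -0.58 -1.49] Fw [ 0.1  -0.62  1.48] head -8.97 tilt [ 0.0098  0.013  -0.9999] 59.5
[array([251.6, 176.5]), array([249.5, 176.1]), array([247.5, 175.7])]
```

Request:
send_rows --pt "0 0 -0.04 0" --pt "0 0 -0.04 0"

```text
clock: 26.2
tcp_pos: [0.5222, 0.0391, 0.0891]
ee_rot: [0.078, 0.997, 0.007, -0.004]
wrist_force: [-0.5, -1.0, 1.0]
finger_gap: 0.178
grip_force: 59.2
```

Request:
send_rows --pt "0 0 0 0" --pt "0 0 0 0" --pt "0 0 0 0" --pt "0 0 0 0" --jaw 3.6

```text
clock: 26.6
tcp_pos: [0.5222, 0.0395, 0.0891]
ee_rot: [0.078, 0.997, 0.007, -0.004]
wrist_force: [-0.0, -0.2, 0.4]
finger_gap: 0.42
grip_force: 0.0
```

Request:
send_rows --pt "0 0 -1 0" --pt "0 0 -3 0" --pt "0 0 -7 0" --pt "2 0 -11 0" --pt "4 0 -12 0"

```text
clock: 27.1
tcp_pos: [0.4858, 0.043, 0.2135]
ee_rot: [0.079, 0.997, 0.007, -0.001]
wrist_force: [0.2, -0.2, 0.1]
finger_gap: 0.42
grip_force: 0.0
```

Request:
send_rows --pt "0 0 0 0" --pt "0 0 0 0" --pt "0 0 0 0"

```text
clock: 27.4
tcp_pos: [0.4843, 0.0439, 0.2092]
ee_rot: [0.078, 0.997, 0.007, -0.004]
wrist_force: [-0.1, 0.4, -0.4]
finger_gap: 0.422
grip_force: 0.0
```

Run:
```python
from h import *
s=rep();im=snap('wrist','w12');a=snap('scene','s12');b=snap('side','d12')
C=cam('wrist',s);S=cam('scene')
print('axis',[proj(C,[.568,.0225,z]).round(1) for z in(.087,.107)])
f=np.array([.988,-.156,0]);l=np.array([.156,.988,0]);A=np.array([.568,.0225,.0885])
for n,k in dict(tip=.023,rear=-.068).items(): print(n,proj(C,A+k*f+(.007*l if n=='rear' else 0)).round(1))
g=cv2.cvtColor(im,cv2.COLOR_RGB2GRAY)
u,v=proj(C,A+.02*f-0*l).round().astype(int);print('around tip',u,v);print(g[v-12:v+14,u-14:u+20])
```

```text
t 27.4 tcp [0.4843 0.0439 0.2092] F tool [0.16 0.39 0.44] Fw [-0.1   0.42 -0.43] head -8.93 tilt [ 0.0096  0.0127 -0.9999] 0.0
axis [array([239.4, 284.5]), array([238.9, 297.4])]
tip [239.6 308.3]
rear [247.1 211.6]
around tip 240 305
[[ 38  37  37  40  55  74  84  90  99 111 120 123 124 124 123 123 123 125
  123 114 103  95  90  97  98  75  47  36  34  37  38  39  40  42]
 [ 38  37  39  42  57  77  88  98 111 119 124 124 123 123 123 124 124 128
  134 128 114  99  91  94  92  67  42  35  36  38  38  39  38  39]
 [ 38  38  38  42  59  80  94 107 120 126 126 125 125 125 125 125 125 130
  136 136 124 105  94  97  97  77  49  37  37  37  37  38  39  40]
 [ 38  39  40  43  58  81  97 112 124 128 128 126 127 127 127 128 131 134
  138 140 130 109  98 105 110  93  64  42  37  38  37  38  38  38]
 [ 41  37  39  42  56  77  95 111 124 128 128 127 127 127 128 131 136 140
  143 142 130 110 102 115 121 107  80  54  41  40  40  40  39  40]
 [ 39  38  39  39  48  67  85 104 120 127 127 125 126 126 128 132 137 142
  144 140 127 104 102 122 131 118  99  74  50  39  38  40  40  41]
 [ 40  39  40  39  
[... 2101 characters left out ...]
 149 149 151 152 152 151 152 151 151 150 150 149 139 121 110 106  99
   86  76  74  74  75  74  74  76  76  76  76  76  76  77  77  77]
 [149 149 150 151 152 152 152 152 151 149 147 141 136 126 102  87  80  77
   73  74  74  74  75  76  76  77  78  77  78  77  78  78  78  79]
 [148 149 151 152 151 151 151 151 151 146 135 119 108 100  85  75  74  74
   74  75  75  77  76  77  78  78  78  79  79  79  78  79  80  80]
 [148 150 150 150 151 150 151 150 148 140 116  96  85  79  75  72  73  75
   75  76  76  77  77  78  79  80  83  81  80  81  82  82  82  82]
 [148 148 150 150 150 150 147 142 137 124  99  80  75  74  74  75  75  75
   76  77  76  77  79  80  81  82  82  82  82  81  82  83  84  83]]
```

Run:
```python
from h import *
g=cv2.imread('pics/w12.png',0);print(g[203:222:1,236:260])
print(robot.state()['qvel'].round(3))
```

```text
[[ 97  97  96  97  97  98  96  88  75  70  78  92  98  98  96  96  96  95
   94  92  84  73  69  75]
 [101 102 102 102 103 101  97  87  75  70  78  91 100 100 100  98  97  96
   96  93  88  74  71  80]
 [108 107 109 109 109 102  87  76  71  74  85  97 104 106 105 103 102 100
   97  90  82  73  74  86]
 [111 113 112 113 112 102  81  68  69  83 100 109 111 111 111 110 107 106
   97  84  74  70  77  92]
 [113 113 114 114 113 104  82  67  69  86 107 114 114 113 112 112 112 110
  101  80  69  69  80  97]
 [114 113 114 115 114 106  89  72  69  86 104 109 112 112 113 113 112 111
  104  86  72  70  83 102]
 [112 113 114 115 115 112  99  78  69  79  92  98 107 113 113 113 112 111
  102  91  77  73  88 107]
 [113 113 114 114 114 113 103  81  68  72  76  83 100 111 114 113 111 105
   93  85  81  78  91 109]
 [113 113 113 114 113 114 103  81  67  66  67  72  88 102 106 104 103  96
   85  79  79  80  87 104]
 [112 113 113 113 114 113 102  81  68  66  68  68  76  86  89  84  83  81
   79  78  80  85  94 107]
 [112 112 112 113 113 113 104  81  67  69  69  71  72  75  77  73  73  73
   75  76  78  9
[... 170 characters left out ...]
 80  81  81  80
   78  76  75  83 100 115]
 [112 113 112 112 111 103  92  84  79  77  77  79  79  80  80  82  82  82
   81  79  77  78  86 102]
 [111 112 112 112 108  98  93  94  83  79  78  81  82  84  85  89  86  83
   81  82  80  76  79  91]
 [112 112 112 111 104 100 104 105  91  82  84  88  92  96 102 103  95  84
   79  79  78  79  77  85]
 [112 113 112 110 104 104 114 114 101  93  96 101 105 109 112 111  95  81
   76  76  79  82  84  89]
 [112 113 112 107 102 110 121 120 107 100 102 107 110 111 113 108  90  78
   76  80  88  96 105 109]
 [103 104 101  97  98 112 123 119 104  90  94 100 102 103 109 104  87  78
   78  86 101 115 125 126]]
[-0.    -0.004  0.002  0.003  0.002  0.    -0.   ]
```

Run:
```python
from h import *
for n in('d11','d12'):
    g=cv2.imread(f'pics/{n}.png',0);print(g[175:182,240:268])
```

```text
[[123 121 120 113  98  70  37  31  41  49  54  37  37  34  34  43  70  86
  101 108 106 104  93  74  49  34  23  25]
 [121 123 119 107  78  46  27  33  58  81  82  76  74  70  63  64  72  80
   90  94  93  91  81  69  46  32  17  25]
 [125 122 115  95  62  32  25  35  54  81  95 101 109 105  93  95  79  71
   73  77  80  77  67  63  47  33  27  29]
 [124 122 113  80  44  29  14  29  37  55  63  77  89  95 100 102  80  68
   63  67  69  68  67  63  54  43  35  32]
 [127 122 112  76  35  23  21  26  25  30  41  53  72  81  91  90  73  61
   64  62  63  60  61  64  74  79  77  68]
 [128 124 111  72  32  21  27  34  41  52  66  79  91  95 102 103  86  67
   64  66  64  63  62  72  95 109 111 104]
 [130 123 101  67  30  29  44  70  82  86 102 102 100  93  92  96 101  90
   85  87  86  83  79  84  96  94  93  93]]
[[122 118 118 109  97  68  35  30  41  55  54  48  38  37  32  49  74  95
  111 121 117 112  95  74  52  27  25  20]
 [122 118 116 104  81  49  26  33  63  88  89  87  86  77  70  66  74  85
   96 100 106  97  85  70  46  24  23  21]
 [122 122 115  94  61  33  24  35  62  90 104 117 122 119 104  98  78  73
   79  83  84  80  69  61  40  32  24  25]
 [124 121 110  77  46  28  26  21  33  54  71  80  98 106 109 104  77  66
   71  72  74  70  62  58  57  44  33  34]
 [124 120 113  74  36  20  22  21  26  32  41  58  80 100 100  98  76  61
   65  63  64  62  60  63  80  79  70  62]
 [127 123 108  70  37  29  29  39  38  52  75  93 109 121 122 119  97  75
   63  65  66  64  66  76  94 104 101  93]
 [129 122  98  63  21  26  45  73  84  91 108 111 113 107 102 107 110 100
   89  85  83  87  89  91  96  95  91  85]]
```

The tip is in the same place before and after letting go, 11.6 px past the spindle's axis against 11.9 px for home. The clip holds, so I hand in.

```bash
python3 -c "
from rig import robot
print(robot.sign_off())"
```

```text
the job is handed in; nothing more can be done
None
```

The reel stands on the disc, the clip's leg is through the cross hole with the bow snapped over the spindle, the gripper is clear, and the job was handed in at about 27 s; the sign-off gave no verdict.

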